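Unstack the new prizes onto their display stands

TASK

Take the stack of new prizes on the counter apart from the top down and set each one upright in the middle of the display stand of its own colour: first the yellow toy car, then the two round tins (red and blue, in either order), and last the long green tin. The car and the long tin lie squarely along their stands, either way round; set everything down rather than dropping it, never tip a prize over, and leave the snow globe and the bell where they are.

Things in the scene. Friction and masses are not known exactly. Their poses are not given: they have to be found in the camera images.
- car: Toy car, yellow with black windows and wheels, 90 long (x, nose to +x) x 36 wide (y) x 38 high, about 0.12 kg; the body from 6 to 24 mm above the underside is a plain block 36 mm wide, above it a cabin 44 x 31 mm; the wheels do not turn. Origin: centre of the underside (wheel bottoms), z up. At the start it is the top of the stack, bridging the two round tins, its wheels standing on their lids.
- red_tin: Round sweet tin, red with a thin steel band, closed, straight-sided, 54 mm diameter, 36 mm high, about 0.15 kg. Origin: centre of the underside, z up. At the start it stands on one half of the long green tin, its centre about 38 mm from the centre of the long tin along the long tin's length; which end varies.
- blue_tin: Round sweet tin, blue, otherwise the same as the red one (54 mm diameter, 36 mm high). At the start it stands on the other half of the long green tin; 22 mm of free gap lies between the two round tins.
- long_tin: Long flat pencil tin, green with a thin steel band, closed, 160 long (x) x 64 wide (y) x 34 high, about 0.30 kg. Origin: centre of the underside, z up. It is the bottom of the stack and stands on the counter top.
- yellow_stand: Fixed display stand for the car: black block 118 (x) x 66 (y) mm with a yellow rectangular top pad 106 x 54 mm, top 30 mm above the counter. Origin: centre of the underside, z up, x along its length.
- red_stand: Fixed round display stand: black disc 84 mm diameter with a red round top pad 70 mm diameter, top 20 mm above the counter. Origin: centre of the underside, z up.
- blue_stand: Fixed round display stand: black disc 84 mm diameter with a blue round top pad 70 mm diameter, top 20 mm above the counter. Origin: centre of the underside, z up.
- green_stand: Fixed display stand for the long tin: black slab 188 (x) x 92 (y) mm with a green rectangular top pad 176 x 80 mm, top 15 mm above the counter. Origin: centre of the underside, z up, x along its length.
- snow_globe: Bystander: glass snow globe with a green tree inside, on a dark wooden foot 60 mm across, 72 mm high, loose. Origin: centre of the underside. Not to be disturbed.
- bell: Bystander: brass counter bell on a black base 68 mm across, 48 mm high, loose. Origin: centre of the underside. Not to be disturbed.
Mind the look-alikes: they are no part of the job. Leave any purple or turquoise look-alike of the car alone. Of the things shaped like the long_tin, the green one is meant.

How it is judged:
On the way, in this order (a step that is already met when the one before it is completed fails the run):
1. the car stands on the yellow stand, released, while both round tins are still on the long tin (horizontal distance between car and yellow_stand below 0.012 m and z of car in the frame of yellow_stand between 0.026 and 0.035 m and angle between car's own z axis and vertical below 0.1 rad and linear speed of car below 0.02 m/s and angular speed of car below 0.2 rad/s and contact force between car and the fingers below 0.05 N and angle between the x axis of car and the x axis of yellow_stand, either way round below 0.2 rad and horizontal distance between each of red_tin, blue_tin and long_tin below 0.06 m and z of each of red_tin, blue_tin in the frame of long_tin above 0.028 m), for 0.2 s.
2. both round tins stand on the stands of their own colours, released (horizontal distance between red_tin and red_stand below 0.012 m and z of red_tin in the frame of red_stand between 0.016 and 0.025 m and angle between each of red_tin, blue_tin's own z axis and vertical below 0.1 rad and linear speed of each of red_tin, blue_tin below 0.02 m/s and angular speed of each of red_tin, blue_tin below 0.2 rad/s and contact force between each of red_tin, blue_tin and the fingers below 0.05 N and horizontal distance between blue_tin and blue_stand below 0.012 m and z of blue_tin in the frame of blue_stand between 0.016 and 0.025 m), for 0.2 s.
3. the long tin lies on the green stand, released (horizontal distance between long_tin and green_stand below 0.012 m and z of long_tin in the frame of green_stand between 0.011 and 0.02 m and angle between long_tin's own z axis and vertical below 0.1 rad and linear speed of long_tin below 0.02 m/s and angular speed of long_tin below 0.2 rad/s and contact force between long_tin and the fingers below 0.05 N and angle between the x axis of long_tin and the x axis of green_stand, either way round below 0.15 rad), for 0.2 s.
At the end, for the whole second after the job is handed in: Car on yellow stand, red tin on red, blue on blue, long tin on green: each resting on the stand top, centred within 12 mm, upright within 0.1 rad, released, at rest; car lengthwise within 0.2 rad, long tin within 0.15 rad, of its stand, either way round (all of step 2 and all of step 3 and horizontal distance between car and yellow_stand below 0.012 m and z of car in the frame of yellow_stand between 0.026 and 0.035 m and angle between car's own z axis and vertical below 0.1 rad and linear speed of car below 0.02 m/s and angular speed of car below 0.2 rad/s and contact force between car and the fingers below 0.05 N and angle between the x axis of car and the x axis of yellow_stand, either way round below 0.2 rad); the robot touches nothing.
It fails at once if a prize is tipped by more than 0.7 rad (angle between any of car, red_tin, blue_tin, long_tin's own z axis and vertical above 0.7 rad).
It fails at once if a prize is dropped (moves faster than 0.6 m/s, as after a fall of 2 cm, without being held) ((linear speed of car above 0.6 m/s and contact force between car and the fingers below 0.05 N) or (linear speed of red_tin above 0.6 m/s and contact force between red_tin and the fingers below 0.05 N) or (linear speed of blue_tin above 0.6 m/s and contact force between blue_tin and the fingers below 0.05 N) or (linear speed of long_tin above 0.6 m/s and contact force between long_tin and the fingers below 0.05 N)).
It fails at once if the snow globe is moved by more than 25 mm (distance of snow_globe from where it was at the start of the episode above 0.025 m).
It fails at once if the bell is moved by more than 25 mm (distance of bell from where it was at the start of the episode above 0.025 m).
It also fails if it takes over 128 s, if anything falls off the work surface, if the arm or the gripper's body presses on something with over 40 N, if the wrist force passes 120 N, or if a joint passes its speed limit or range.

ROBOT

A 6-joint arm with a two-finger parallel gripper is mounted at the origin on the work surface. World frame = base frame: x ahead of the robot, y to its left, z up, the work surface at z = 0. Lengths are in m, angles in rad, forces in N, time in s.
With the tool pointing down it reaches from about 0.25 to 0.775 m from the base axis. Payload 8.9 kg.
Tool frame: the origin (TCP) lies at the very end of the fingers, on their centre line; the grasp point (between the pads) lies 19 mm behind it; x points along the fingers, y is the direction in which the jaws open and shut, and the axes are right-handed (so a half turn about x gives the same grasp; the last joint's range is limited). The gripper opens to 85 mm and grips with 20 to 120 N. Pads are 22 mm wide; open, the fingers measure 114 mm over their backs; the gripper's body (76 mm by 85 mm) begins 54 mm behind the grasp point. The pads swing forward as they close: fully open they stand 13 mm farther back than shut.
Start: joints at [0.971, 0.291, -0.153, 1.127, 0, 1.431], TCP at [0.233, 0.47, 0.231] pointing down, gripper open.
Joint ranges: [-2.52, 2.52], [-0.91, 1.74], [-1.3, 1.37], [-1.96, 2.02], [-1.52, 1.47], [-3.14, 3.14]. Speed limits (rad/s): [2.22, 2.22, 2.79, 3.14, 3.14, 3.14].

INTERFACE

Orientations are given as a unit quaternion [w, x, y, z].
In Python, from workcell import * gives the robot as it stands. The module is installed in compiled form; this text tells all that it offers.
- The arm moves only by the shell command python3 -m inch 'ROWS' [FORCE]. ROWS is JSON, a list of rows, each a list of 7 numbers: the closure in counts, from 0 (fully open) to 255 (shut), then the shift along the tool's x, y, z in cm, then the turn, a rotation vector about the tool's x, y, z in degrees. A call has 1 to 20 rows; each row shifts and turns the pose as measured when the row begins, along the tool's axes as they then stand; what a row does not reach is not made up. A row lasts 1/12 s, in which the tool goes at most 41.7 mm and 7.16 degrees, less where a joint would pass 70% of its speed; a pose out of reach is approached as far as the arm can. A call with a gripper value outside its range is refused whole. The fingers move at their own pace and stop on an object; FORCE is the grip in N (left out, the last holds). Time passes only in rows, so rows that do not move let the fingers close. It gives the time, the measured TCP pose, the force and the opening at its end, in the units of the state.
- get_obs(): the state, without advancing time (a new reading comes with each control period).
- snapshot(name): name is "scene" or "top" or "wrist"; returns a dict with "frame" (480x640x3 uint8, red, green, blue), "z_map" (480x640 float32, m along the optical axis (not along the pixel's ray), 0 where there is no reading), "fx", "fy", "cx", "cy" (pixels), "world_to_cam" (4x4, takes a point from world to camera coordinates). Camera axes: x right, y down, z forward; pixel columns grow to the right and rows downward; lengths in m; the calibration is good to about 2 mm. A picture is of the moment at which its call begins.
- finish_job(): hands the job in, once; it reports no verdict.
Trained networks look in the newest picture that a camera, given by its name, has taken for a name from the list of things; names that differ only in an ending like _2 or _b are one class to them, and where a whole thing is asked for, a point or a joint stands for the part that bears it (a point fixed in the world has none). Each returns a list of dicts, best first, with "confidence" (0 to 1); they miss things now and then, are a little off and sometimes report something else, mostly with a low value. They report only what shows in the picture. A call takes as long as a camera call. They do not tell look-alikes from the thing itself.
- trace(camera, query): "region" (480x640 bool, what is visible of it).
- pinpoint(camera, query): "location" ([x, y, z] in m, in world coordinates, good to about 4 mm: a listed point, or the origin of a listed thing).
The state is a dict: "t": time; "qpos": joint angles; "joint_vel": joint speeds; "joint_efforts": joint torques, N m; "tool_pos": TCP position; "orientation": TCP orientation; "wrist_force": force on the tool from outside, world axes, zero at the start; "ft_torque": the same for the moment, N m; "width": finger opening in m.
Only numpy, scipy, OpenCV 4.12 (cv2) and the standard library are available. Lean on these libraries where they do the work, as an engineer would, in place of code of your own. Each camera call takes 0.05 s, during which the arm holds its last target. There are 200 camera calls.

## Working session

There is one attempt and no reset: what is moved stays moved. The work goes in short steps, Python scripts to look and compute and a shell command to move; the robot and the scene stay as the last step left them, time stands still between calls to the robot, and variables do not carry over. Pictures are saved under pics/ and viewed, about 12 in all and at most 16, crops included, and the job is handed in when it is done.

```bash
mkdir -p pics; cat > h.py <<'E'
from workcell import *
import numpy as np, cv2
from scipy.spatial.transform import Rotation as R
def save(s,name,crop=None,scale=1):
    f=s["frame"][:,:,::-1]
    if crop: x0,y0,x1,y1=crop; f=f[y0:y1,x0:x1]
    f=cv2.resize(f,None,fx=scale,fy=scale,interpolation=cv2.INTER_CUBIC)
    cv2.imwrite("pics/"+name+".png",f)
def cloud(s):
    z=s["z_map"]; v,u=np.mgrid[:480,:640]
    p=np.stack([(u-s["cx"])/s["fx"]*z,(v-s["cy"])/s["fy"]*z,z,np.ones_like(z)],-1)
    w=p@np.linalg.inv(s["world_to_cam"]).T
    w=w[...,:3]; w[z==0]=np.nan
    return w
def proj(s,p):
    c=s["world_to_cam"]@np.append(p,1); return (s["fx"]*c[0]/c[2]+s["cx"],s["fy"]*c[1]/c[2]+s["cy"])
def Rt():
    w,x,y,z=get_obs()["orientation"]; return R.from_quat([x,y,z,w]).as_matrix()
E
python3 - <<'E'
from h import *
s=snapshot("top"); save(s,"top0")
np.set_printoptions(precision=3,suppress=True)
o=get_obs(); print(o["t"],o["tool_pos"],Rt().tolist(),o["width"])
for n in "car red_tin blue_tin long_tin yellow_stand red_stand blue_stand green_stand snow_globe bell".split():
    for d in pinpoint("top",n)[:4]: print(n,np.round(d["location"],3),round(d["confidence"],2),np.round(proj(s,d["location"])))
s=snapshot("scene"); save(s,"scene0")
E
```

```text
0.05 [0.233 0.47  0.231] [[-0.0007499593585257314, 0.44469928776031575, 0.8956796196332864], [-0.0010442787070950033, 0.8956790348642377, -0.4446998718086723], [-0.9999991735211298, -0.001268845985760103, -0.00020733287716334647]] 0.08532487151379071
car [ 0.53  -0.006  0.069] 0.91 [321. 228.]
car [0.496 0.133 0.002] 0.56 [251. 247.]
red_tin [ 0.563 -0.006  0.036] 0.8 [321. 214.]
red_tin [ 0.472 -0.364 -0.001] 0.3 [495. 266.]
blue_tin [0.491 0.003 0.032] 0.91 [316. 250.]
long_tin [ 0.528 -0.01  -0.   ] 0.77 [322. 234.]
long_tin [ 0.281  0.301 -0.006] 0.76 [163. 353.]
yellow_stand [ 0.468 -0.364 -0.004] 0.69 [495. 267.]
red_stand [0.633 0.186 0.002] 0.76 [228. 181.]
red_stand [ 0.404 -0.187 -0.001] 0.33 [408. 297.]
blue_stand [ 0.497  0.364 -0.   ] 0.91 [137. 244.]
blue_stand [ 0.532 -0.008  0.067] 0.32 [322. 227.]
green_stand [ 0.628 -0.19  -0.002] 0.97 [410. 188.]
snow_globe [ 0.699  0.376 -0.002] 0.56 [138. 147.]
bell [ 0.402 -0.186 -0.   ] 0.88 [408. 298.]
```

View pics/top0.png

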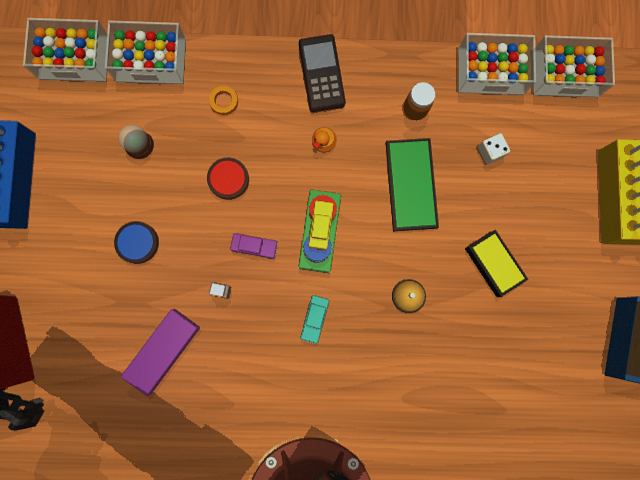

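View pics/scene0.png

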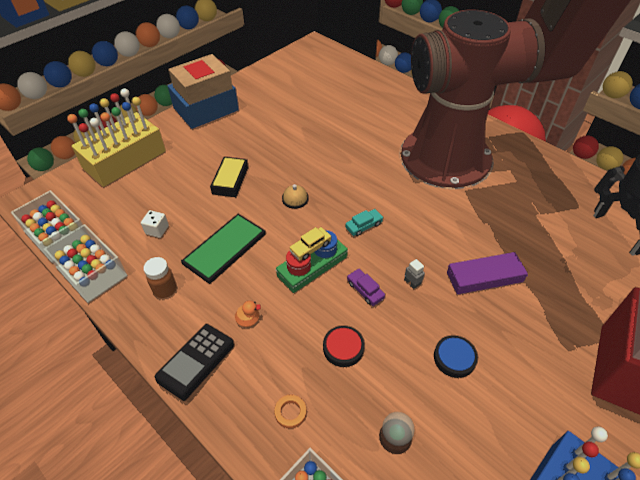

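Top view: the yellow car at (320,226) sits on the red tin (322,208), blue tin (317,250) and green long tin (320,232). The look-alikes are a purple car (254,245), a turquoise car (315,319) and a purple long box (160,350). The yellow one fits. The green slab at (412,185) is the stand. Stands: red (228,178), blue (136,242), yellow (497,263). I'll measure now and confirm in a crop.

```bash
cat >> h.py <<'E'
def rect(w,m):
    p=w[m][:,:2]; p=p[~np.isnan(p).any(1)].astype(np.float32)
    (c,sz,a)=cv2.minAreaRect(p*1000); c=np.array(c)/1000
    if sz[0]<sz[1]: a+=90; sz=sz[::-1]
    return np.round(c,4),np.round(sz,1),round((a+90)%180-90,1),np.round(np.nanmedian(w[m][:,2]),4),len(p)
def colmask(s,w,col,z,c,r):
    h=cv2.cvtColor(s["frame"],cv2.COLOR_RGB2HSV).astype(int); H,S,V=h[...,0],h[...,1],h[...,2]
    hm={"yellow":(H>24)&(H<36),"green":(H>45)&(H<80),"red":(H<6)|(H>174),"blue":(H>100)&(H<125)}[col]
    m=hm&(S>140)&(V>60)&(w[...,2]>z[0])&(w[...,2]<z[1])&(np.hypot(w[...,0]-c[0],w[...,1]-c[1])<r)
    n,l,st,_=cv2.connectedComponentsWithStats(m.astype(np.uint8)); 
    return l==1+np.argmax(st[1:,4]) if n>1 else m
E
python3 - <<'E'
from h import *
s=snapshot("top"); w=cloud(s); save(s,"crop0",(270,170,370,300),4)
for n,col,z,c,r in [("cabin","yellow",(.1,.12),(.53,-.005),.08),("body","yellow",(.085,.12),(.53,-.005),.08),("long","green",(.025,.045),(.53,-.005),.12),("red","red",(.05,.08),(.56,-.005),.05),("blue","blue",(.05,.08),(.49,0),.05),
 ("ystand","yellow",(.02,.04),(.47,-.36),.1),("gstand","green",(.005,.025),(.63,-.19),.15),("rstand","red",(.01,.03),(.633,.186),.06),("bstand","blue",(.01,.03),(.497,.364),.06)]:
    m=colmask(s,w,col,z,c,r)
    print(n,rect(w,m), np.round(w[m].mean(0),4))
E
```

```text
cabin (array([ 0.5286, -0.0047]), array([43.2, 29. ]), -7.0, np.float64(0.1078), 339) [ 0.5282 -0.0043  0.1077]
body (array([ 0.542 , -0.0058]), array([70.1, 33.2]), -6.4, np.float64(0.1054), 572) [ 0.5427 -0.0061  0.1021]
long (array([0.5365, 0.0264]), array([23.8,  1.6]), -6.4, np.float64(0.032), 13) [0.5364 0.0265 0.032 ]
red (array([ 0.5727, -0.0083]), array([50.4, 42.7]), 82.9, np.float64(0.0704), 175) [ 0.5767 -0.0074  0.0702]
blue (array([0.4888, 0.0017]), array([51. , 40.2]), 82.6, np.float64(0.07), 224) [0.4835 0.0032 0.0699]
ystand (array([ 0.4753, -0.3619]), array([108. ,  57.7]), 33.2, np.float64(0.03), 1488) [ 0.475  -0.3616  0.03  ]
gstand (array([ 0.6358, -0.1912]), array([176.7,  80.4]), 5.5, np.float64(0.0152), 3197) [ 0.6352 -0.191   0.0152]
rstand (array([0.6364, 0.1863]), array([71. , 69.5]), -1.2, np.float64(0.0198), 956) [0.636  0.1865 0.0198]
bstand (array([0.5001, 0.3633]), array([69.4, 68.6]), -37.4, np.float64(0.0196), 958) [0.5002 0.3635 0.0196]
```

View pics/crop0.png

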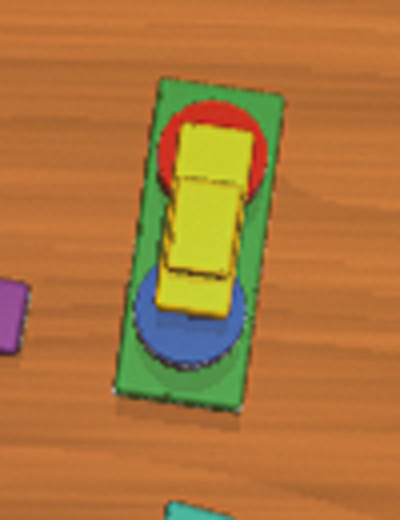

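The crop confirms it: yellow car on the red tin (far end) and the blue tin (near end), on the green long tin. The stack's axis is at about -6.5° yaw. I'll move above the car.

```bash
python3 -m inch '[[0,0,-1.84,2.98,0,0,0],[0,0,-1.84,2.98,0,0,0],[0,0,-1.84,2.98,0,0,0],[0,0,-1.84,2.98,0,0,0],[0,0,-1.84,2.98,0,0,0],[0,0,-1.84,2.98,0,0,0],[0,0,-1.84,2.98,0,0,0],[0,0,-1.84,2.98,0,0,0],[0,0,-1.84,2.98,0,0,0],[0,0,-1.84,2.98,0,0,0],[0,0,-1.84,2.98,0,0,0],[0,0,-1.84,2.98,0,0,0],[0,0,-1.84,2.98,0,0,0],[0,0,-1.84,2.98,0,0,0],[0,0,-1.84,2.98,0,0,0],[0,0,-1.84,2.98,0,0,0],[0,0,0,0,-5,0,0],[0,0,0,0,-5,0,0],[0,0,0,0,-5,0,0],[0,0,0,0,-5,0,0]]' 40
cat >> h.py <<'E'
def plan(p,yaw,rate=3.0):
    """shift in tool axes (cm) to world TCP p; then turn about tool x (deg) so that tool y has yaw (mod 180)."""
    T=Rt(); o=get_obs(); d=T.T@(np.array(p)-o["tool_pos"])*100
    y=np.degrees(np.arctan2(T[1,1],T[0,1])); a=-((yaw-y+90)%180-90)
    print("t",round(o["t"],2),"tcp",np.round(o["tool_pos"],4),"yaw_y",round(y,2),"down err deg",np.round(np.degrees(np.cross(T[:,0],[0,0,-1])),2),"F",np.round(o["wrist_force"],2),"w",round(o["width"],4))
    print(" shift cm in current axes",np.round(d,2),"norm",round(np.linalg.norm(d),2),"| turn about x",round(a,2))
    T2=T@R.from_rotvec([np.radians(a),0,0]).as_matrix()
    print(" shift if turned first",np.round(T2.T@(np.array(p)-o["tool_pos"])*100,2))
E
python3 - <<'E'
from h import *
plan((.529,-.005,.16),83.5)
s=snapshot("wrist"); w=cloud(s); save(s,"w0")
for n,col,z,c,r in [("cabin","yellow",(.1,.12),(.53,-.005),.08),("body","yellow",(.08,.12),(.53,-.005),.08),("long","green",(.025,.045),(.53,-.005),.12),("red","red",(.06,.08),(.56,-.005),.05),("blue","blue",(.06,.08),(.49,0),.05)]:
    m=colmask(s,w,col,z,c,r)
    if m.sum(): print(n,rect(w,m), np.round(w[m].mean(0),4))
E
```

```text
t: 2.32
tool_pos: [0.5454, -0.0299, 0.2311]
orientation: [0.709, 0.036, 0.704, -0.034]
wrist_force: [-0.1, 0.5, -0.2]
width: 0.0856
t 2.32 tcp [ 0.5454 -0.0299  0.2311] yaw_y 84.35 down err deg [-0.14  0.42  0.  ] F [-0.13  0.53 -0.21] w 0.0856
 shift cm in current axes [ 7.11  2.29 -1.92] norm 7.71 | turn about x 0.85
 shift if turned first [ 7.11  2.27 -1.96]
cabin (array([0.5146, 0.0121]), array([5.3, 0.2]), -0.2, np.float64(0.1065), 8) [0.5147 0.0121 0.1065]
body (array([0.5146, 0.0121]), array([5.3, 0.2]), -0.2, np.float64(0.1065), 8) [0.5147 0.0121 0.1065]
long (array([ 0.5279, -0.0046]), array([157.6,  61.5]), -7.0, np.float64(0.0333), 2745) [ 0.4941 -0.012   0.0333]
red (array([ 0.5743, -0.0184]), array([52.4, 26.2]), 40.7, np.float64(0.0694), 539) [ 0.5753 -0.0202  0.0693]
blue (array([4.855e-01, 3.000e-04]), array([51.6, 42. ]), 87.9, np.float64(0.0693), 1762) [0.4801 0.0006 0.0693]
```

View pics/w0.png

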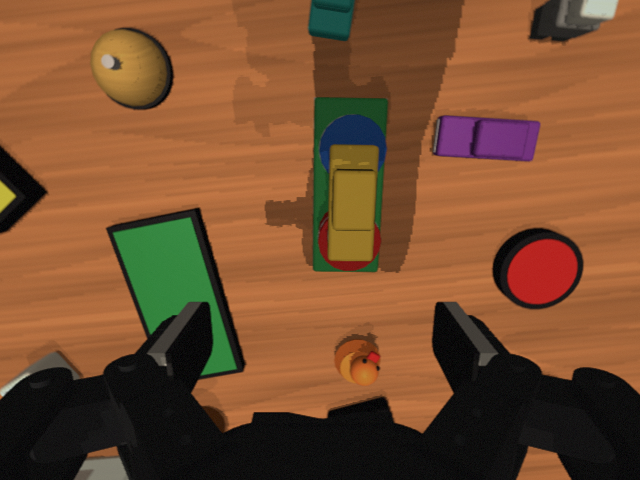

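The wrist view shows the car (355,200) on the blue tin (352,140) and red tin (350,245), aligned with the long tin. I'll move closer and look once more, using a height mask because the car is in shadow.

```bash
python3 -m inch '[[60,1.5,1.2,-1,0.9,0,0],[60,1.5,1.1,-0.95,0,0,0],[60,0,0,0,0,0,0],[60,0,0,0,0,0,0]]'
python3 - <<'E'
from h import *
s=snapshot("wrist"); w=cloud(s)
Z=w[...,2]; near=np.hypot(w[...,0]-.528,w[...,1]+.005)<.06
for lo,hi in [(.101,.115),(.08,.115)]:
    m=(Z>lo)&(Z<hi)&near; print(rect(w,m))
plan((.528,-.0046,.130),83)
E
```

```text
t: 2.7
tool_pos: [0.5288, -0.0049, 0.2007]
orientation: [0.709, 0.042, 0.703, -0.04]
wrist_force: [-0.3, -0.7, -0.9]
width: 0.0654
(array([ 0.5252, -0.0041]), array([45. , 31.6]), -6.7, np.float64(0.1072), 3085)
(array([ 0.5309, -0.0047]), array([89.6, 36.1]), -6.8, np.float64(0.0948), 6356)
t 2.75 tcp [ 0.5287 -0.0049  0.2007] yaw_y 83.39 down err deg [-0.11  0.51  0.  ] F [0.54 0.4  0.11] w 0.0654
 shift cm in current axes [ 7.07  0.   -0.14] norm 7.07 | turn about x 0.39
 shift if turned first [ 7.07  0.   -0.14]
```

The car measures 89.6 x 36.1 mm, centred at (0.531, -0.005), yaw -6.8°, which matches its size. Descending to grasp it.

```bash
python3 -m inch '[[60,2.5,0,0.1,0,0.5,0],[60,2.5,0,0.1,0,0,0],[60,2.5,0,0,0,0,0],[60,2.5,0,0,0,0,0],[60,1.5,0,0,0,0,0],[60,1.0,0,0,0,0,0],[60,0,0,0,0,0,0]]'
python3 - <<'E'
from h import *
plan((.531,-.0047,.070),83.2)
E
```

```text
t: 3.33
tool_pos: [0.5399, -0.0087, 0.0773]
orientation: [0.71, 0.044, 0.701, -0.043]
wrist_force: [-0.6, 0.5, -0.5]
width: 0.0653
t 3.33 tcp [ 0.5399 -0.0087  0.0773] yaw_y 82.97 down err deg [-0.    0.76  0.  ] F [-0.61  0.51 -0.54] w 0.0653
 shift cm in current axes [ 0.72  0.29 -0.95] norm 1.22 | turn about x -0.23
 shift if turned first [ 0.72  0.29 -0.95]
```

```bash
python3 -m inch '[[60,0.3,0.15,-0.5,0,0.7,0],[60,0.2,0.1,-0.4,0,0,0],[60,0.1,0,0,0,0,0],[60,0,0,0,0,0,0]]'
python3 - <<'E'
from h import *
plan((.531,-.0047,.070),83.2)
E
```

```text
t: 3.67
tool_pos: [0.5332, -0.006, 0.0735]
orientation: [0.707, 0.045, 0.704, -0.044]
wrist_force: [-0.5, -0.2, -0.1]
width: 0.0652
t 3.67 tcp [ 0.5332 -0.006   0.0735] yaw_y 82.85 down err deg [-0.06  0.21  0.  ] F [-0.49 -0.21 -0.12] w 0.0652
 shift cm in current axes [ 0.35  0.1  -0.24] norm 0.44 | turn about x -0.35
 shift if turned first [ 0.35  0.1  -0.24]
```

```bash
python3 -m inch '[[60,0.35,0.1,-0.25,0,0,0],[60,0.1,0,0,0,0,0],[255,0,0,0,0,0,0],[255,0,0,0,0,0,0],[255,0,0,0,0,0,0],[255,0,0,0,0,0,0],[255,0,0,0,0,0,0],[255,0,0,0,0,0,0]]' 30
python3 -m inch '[[255,-0.5,0,0,0,0,0],[255,-1,0,0,0,0,0],[255,-1.5,0,0,0,0,0],[255,-2,0,0,0,0,0],[255,-2,0,0,0,0,0]]'
python3 - <<'E'
from h import *
plan((.475,-.3618,.13),123.2)
s=snapshot("scene"); save(s,"s1",(220,180,420,330),3)
E
```

```text
t: 4.33
tool_pos: [0.5321, -0.0046, 0.0707]
orientation: [0.708, 0.044, 0.703, -0.044]
wrist_force: [-0.3, -0.8, 0.2]
width: 0.0355
t: 4.75
tool_pos: [0.528, -0.0042, 0.1412]
orientation: [0.705, 0.045, 0.706, -0.044]
wrist_force: [0.5, 0.5, -2.3]
width: 0.0355
t 4.75 tcp [ 0.528  -0.0042  0.1412] yaw_y 82.85 down err deg [-0.1  -0.08 -0.  ] F [ 0.47  0.49 -2.29] w 0.0355
 shift cm in current axes [  1.07 -36.14  -0.81] norm 36.17 | turn about x -40.35
 shift if turned first [  1.07 -27.02 -24.02]
```

View pics/s1.png

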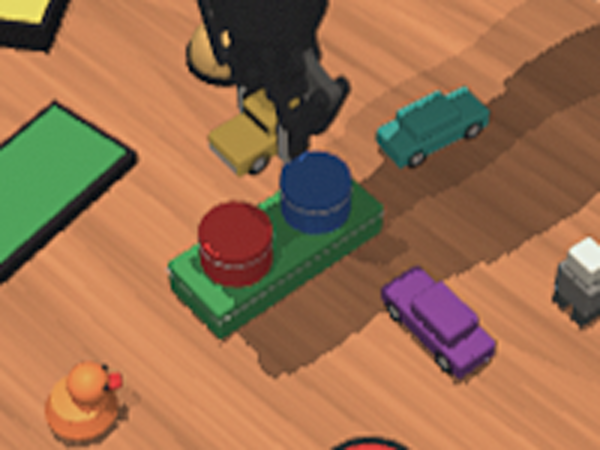

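The car is held level, and both round tins stay on the long tin. Carrying it to the yellow stand.

```bash
python3 -m inch '[[255,0,-1.5,0,0,0,0],[255,0,-3,-0.1,0,0,0],[255,0,-3.2,-0.1,0,0,0],[255,0,-3.2,-0.1,0,0,0],[255,0,-3.2,-0.1,0,0,0],[255,0,-3.2,-0.1,0,0,0],[255,0,-3.2,-0.1,0,0,0],[255,0,-3.2,-0.1,0,0,0],[255,0,-3.2,-0.1,0,0,0],[255,0,-3.2,0,0,0,0],[255,0,-2.5,0,0,0,0],[255,0,-1.5,0,0,0,0],[255,0,0,0,-5,0,0],[255,0,0,0,-5,0,0],[255,0,0,0,-5,0,0],[255,0,0,0,-5,0,0],[255,0,0,0,-5,0,0],[255,0,0,0,-5,0,0],[255,0,0,0,-5,0,0],[255,0,0,0,-5,0,0]]'
python3 - <<'E'
from h import *
plan((.475,-.3618,.10),123.2)
E
```

```text
t: 6.47
tool_pos: [0.4813, -0.3573, 0.1612]
orientation: [0.681, -0.214, 0.669, 0.208]
wrist_force: [-0.7, -0.6, -2.7]
width: 0.0358
t 6.47 tcp [ 0.4813 -0.3573  0.1612] yaw_y 124.74 down err deg [0.21 1.05 0.  ] F [-0.65 -0.61 -2.65] w 0.0358
 shift cm in current axes [ 6.11  0.08 -0.85] norm 6.17 | turn about x 1.54
 shift if turned first [ 6.11  0.05 -0.86]
```

```bash
sed -i 's|    print(" shift cm|    print(" tilt fix in tool axes",np.round(T.T@np.degrees(np.cross(T[:,0],[0,0,-1])),2))\n    print(" shift cm|' h.py
python3 -m inch '[[255,1.5,0,-0.4,1.4,0.7,0.7],[255,1.5,0,-0.4,0,0,0],[255,1.5,0,0,0,0,0],[255,1.5,0,0,0,0,0],[255,0,0,0,0,0,0]]'
python3 - <<'E'
from h import *
plan((.475,-.3618,.032),123.2)
s=snapshot("top"); w=cloud(s); 
for z in [(.02,.04)]: m=colmask(s,w,"yellow",z,(.47,-.36),.1); print(rect(w,m))
E
```

```text
t: 6.88
tool_pos: [0.4751, -0.3608, 0.0981]
orientation: [0.678, -0.199, 0.679, 0.199]
wrist_force: [-0.6, 0.7, -1.9]
width: 0.0357
t 6.88 tcp [ 0.4751 -0.3608  0.0981] yaw_y 122.65 down err deg [ 0.02 -0.09  0.  ] F [-0.6   0.73 -1.91] w 0.0357
 tilt fix in tool axes [ 0.   -0.09 -0.03]
 shift cm in current axes [ 6.61 -0.08 -0.05] norm 6.61 | turn about x -0.55
 shift if turned first [ 6.61 -0.08 -0.05]
(array([ 0.4357, -0.3747]), array([35.8, 26.9]), -58.5, np.float64(0.0295), 154)
```

```bash
python3 -m inch '[[255,1.5,0,0,0,0,0],[255,1.5,0,-0.05,0,0,0],[255,1.5,0,-0.05,0,0,0],[255,0.8,0,0,0,0,0],[255,0.4,0,0,0,0,0],[255,0,0,0,0,0,0]]'
python3 - <<'E'
from h import *
plan((.475,-.3618,.0312),123.2)
E
```

```text
t: 7.43
tool_pos: [0.4767, -0.3629, 0.0436]
orientation: [0.679, -0.196, 0.68, 0.194]
wrist_force: [-1.2, 0.4, -0.9]
width: 0.0359
t 7.43 tcp [ 0.4767 -0.3629  0.0436] yaw_y 122.03 down err deg [0.21 0.03 0.  ] F [-1.2   0.43 -0.89] w 0.0359
 tilt fix in tool axes [-0.   -0.09  0.2 ]
 shift cm in current axes [ 1.24  0.18 -0.09] norm 1.26 | turn about x -1.17
 shift if turned first [ 1.24  0.19 -0.08]
```

```bash
python3 -m inch '[[255,0.5,0.15,-0.1,-1,0,0.2],[255,0.4,0,0,0,0,0],[255,0.2,0,0,0,0,0],[255,0.1,0,0,0,0,0],[255,0,0,0,0,0,0]]'
python3 - <<'E'
from h import *
plan((.475,-.3618,.0312),123.2)
E
```

```text
t: 7.85
tool_pos: [0.4763, -0.3633, 0.0333]
orientation: [0.678, -0.202, 0.678, 0.2]
wrist_force: [-0.3, 0.3, -0.7]
width: 0.0356
t 7.85 tcp [ 0.4763 -0.3633  0.0333] yaw_y 123.06 down err deg [0.17 0.05 0.  ] F [-0.32  0.3  -0.7 ] w 0.0356
 tilt fix in tool axes [ 0.   -0.05  0.18]
 shift cm in current axes [ 0.21  0.2  -0.03] norm 0.29 | turn about x -0.14
 shift if turned first [ 0.21  0.2  -0.03]
```

```bash
python3 -m inch '[[255,0.15,0.15,0,0,0,0],[255,0.1,0,0,0,0,0],[255,0.05,0,0,0,0,0]]'; python3 -m inch '[[255,0,0,0,0,0,0]]'
```

```text
t: 8.1
tool_pos: [0.4758, -0.3624, 0.0308]
orientation: [0.678, -0.203, 0.678, 0.2]
wrist_force: [-1.5, -0.0, 3.4]
width: 0.0358
t: 8.18
tool_pos: [0.4758, -0.3624, 0.031]
orientation: [0.678, -0.203, 0.678, 0.2]
wrist_force: [0.0, 0.1, 0.2]
width: 0.0357
```

It's in contact with the stand (+3.4 N). Releasing and rising.

```bash
python3 -m inch '[[60,0,0,0,0,0,0],[60,0,0,0,0,0,0],[60,0,0,0,0,0,0],[60,0,0,0,0,0,0],[60,-0.8,0,0,0,0,0],[60,-2,0,0,0,0,0],[60,-3,0,0,0,0,0],[60,-3,0,0,0,0,0],[60,-3,0,0,0,0,0],[60,-2,0,0,0,0,0]]'
python3 - <<'E'
from h import *
s=snapshot("wrist"); w=cloud(s); save(s,"w2"); Z=w[...,2]
near=np.hypot(w[...,0]-.475,w[...,1]+.362)<.1
print("car",rect(w,(Z>.045)&(Z<.075)&(np.hypot(w[...,0]-.475,w[...,1]+.362)<.06)))
print("stand",rect(w,(Z>.02)&(Z<.075)&near))
s=snapshot("top"); w=cloud(s)
for n,c,q in [("red",(.565,-.009),"red"),("blue",(.490,0),"blue")]:
    m=colmask(s,w,q,(.05,.08),c,.05); print(n,rect(w,m),np.round(w[m].mean(0),4))
plan((.566,-.0092,.15),83)
E
```

```text
t: 9.02
tool_pos: [0.4729, -0.3593, 0.1723]
orientation: [0.677, -0.2, 0.679, 0.202]
wrist_force: [0.3, -0.2, 0.4]
width: 0.0653
car (array([ 0.4744, -0.3631]), array([89., 36.]), 33.1, np.float64(0.0549), 5825)
stand (array([ 0.4728, -0.3614]), array([118.3,  66.3]), 33.2, np.float64(0.0304), 12243)
red (array([ 0.5678, -0.0087]), array([50.8, 50.4]), 1.5, np.float64(0.0699), 578) [ 0.5673 -0.0077  0.0696]
blue (array([0.493 , 0.0011]), array([50.8, 50. ]), 1.0, np.float64(0.0698), 570) [0.4931 0.001  0.0698]
t 9.12 tcp [ 0.4742 -0.3605  0.1735] yaw_y 123.05 down err deg [ 0.06 -0.06  0.  ] F [ 0.41 -0.27 -0.28] w 0.0653
 tilt fix in tool axes [-0.   -0.09  0.02]
 shift cm in current axes [ 2.31 24.45 26.85] norm 36.39 | turn about x 40.05
 shift if turned first [ 2.31 35.99  4.83]
```

View pics/w2.png

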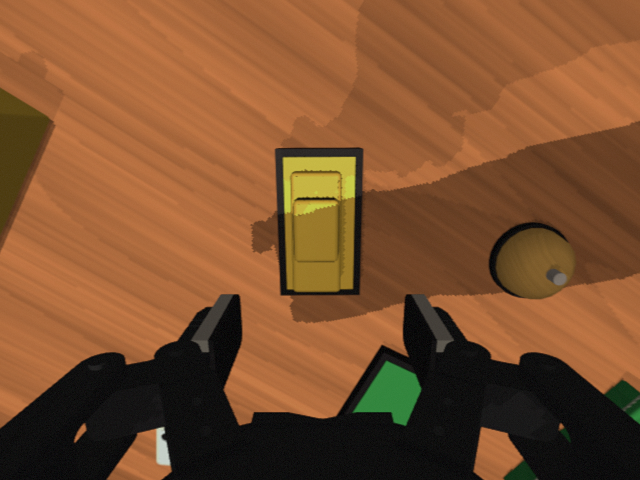

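The car sits within about 2 mm of the stand centre, with yaw matching (33.1° vs 33.2°). The crop at (318,230) shows it on the pad. Next is the red tin at (0.5675, -0.0085).

```bash
python3 -m inch '[[30,0,0,0,6.7,0,0],[30,0,0,0,6.7,0,0],[30,0,0,0,6.7,0,0],[30,0,0,0,6.7,0,0],[30,0,0,0,6.7,0,0],[30,0,0,0,6.7,0,0],[30,0,3.2,0.4,0,0,0],[30,0,3.2,0.4,0,0,0],[30,0,3.2,0.4,0,0,0],[30,0,3.2,0.4,0,0,0],[30,0,3.2,0.4,0,0,0],[30,0,3.2,0.4,0,0,0],[30,0,3.2,0.4,0,0,0],[30,0,3.2,0.4,0,0,0],[30,0,3.2,0.4,0,0,0],[30,0,3.2,0.4,0,0,0],[30,0,2.5,0.4,0,0,0],[30,0,1,0.4,0,0,0],[30,0,0,0,0,0,0]]'
python3 - <<'E'
from h import *
plan((.5675,-.0088,.10),83)
s=snapshot("wrist"); w=cloud(s);Z=w[...,2]
for n,c in [("red",(.567,-.009)),("blue",(.492,0.001))]:
    m=(Z>.06)&(Z<.08)&(np.hypot(w[...,0]-c[0],w[...,1]-c[1])<.036); print(n,rect(w,m))
E
```

```text
t: 10.7
tool_pos: [0.5783, -0.0022, 0.169]
orientation: [0.702, 0.058, 0.707, -0.059]
wrist_force: [0.1, 0.0, -0.3]
width: 0.0756
t 10.7 tcp [ 0.5783 -0.0022  0.169 ] yaw_y 80.49 down err deg [-0.01 -0.37 -0.  ] F [ 0.09  0.02 -0.29] w 0.0756
 tilt fix in tool axes [-0.   -0.37  0.05]
 shift cm in current axes [ 6.9  -0.82 -0.91] norm 7.01 | turn about x -2.51
 shift if turned first [ 6.9  -0.78 -0.95]
red (array([ 0.5659, -0.0079]), array([53.5, 52.9]), -17.3, np.float64(0.0694), 4990)
blue (array([0.491 , 0.0009]), array([53.7, 53.5]), 55.9, np.float64(0.0694), 6277)
```

```bash
python3 -m inch '[[30,1.5,-0.4,-0.6,-2.5,-0.4,0],[30,2,-0.4,-0.5,0,0,0],[30,2,0,-0.1,0,0,0],[30,2,0,-0.1,0,0,0],[30,0.8,0,0,0,0,0],[30,0,0,0,0,0,0]]'
python3 - <<'E'
from h import *
plan((.5667,-.0083,.047),83)
E
```

```text
t: 11.25
tool_pos: [0.5619, -0.0172, 0.0836]
orientation: [0.706, 0.043, 0.705, -0.046]
wrist_force: [0.3, 0.0, 1.1]
width: 0.0753
t 11.25 tcp [ 0.5619 -0.0172  0.0836] yaw_y 82.77 down err deg [0.23 0.06 0.  ] F [0.26 0.01 1.08] w 0.0753
 tilt fix in tool axes [0.   0.08 0.22]
 shift cm in current axes [3.65 0.96 0.36] norm 3.79 | turn about x -0.23
 shift if turned first [3.65 0.96 0.37]
```

```bash
python3 -m inch '[[30,0,0.5,0.2,0,0,0.2],[30,0,0.45,0.2,0,0,0],[30,0,0,0,0,0,0]]'
python3 - <<'E'
from h import *
plan((.5667,-.0083,.047),83)
E
```

```text
t: 11.5
tool_pos: [0.5679, -0.0098, 0.0852]
orientation: [0.706, 0.046, 0.705, -0.046]
wrist_force: [0.4, -0.5, -0.8]
width: 0.0754
t 11.5 tcp [ 0.5679 -0.0098  0.0852] yaw_y 82.58 down err deg [0.03 0.12 0.  ] F [ 0.43 -0.52 -0.83] w 0.0754
 tilt fix in tool axes [-0.    0.13  0.01]
 shift cm in current axes [ 3.82  0.14 -0.15] norm 3.82 | turn about x -0.42
 shift if turned first [ 3.82  0.14 -0.15]
```

```bash
python3 -m inch '[[30,1,0.15,-0.15,0,0,0],[30,1.2,0,0,0,0,0],[30,1,0,0,0,0,0],[30,0.6,0,0,0,0,0],[30,0,0,0,0,0,0]]'
python3 - <<'E'
from h import *
plan((.5667,-.0083,.047),83)
E
```

```text
t: 11.92
tool_pos: [0.5698, -0.0074, 0.0473]
orientation: [0.709, 0.045, 0.703, -0.045]
wrist_force: [-0.3, -0.0, -0.1]
width: 0.0749
t 11.92 tcp [ 0.5698 -0.0074  0.0473] yaw_y 82.68 down err deg [0.08 0.5  0.  ] F [-0.26 -0.03 -0.08] w 0.0749
 tilt fix in tool axes [-0.    0.5   0.02]
 shift cm in current axes [ 0.03 -0.13 -0.3 ] norm 0.32 | turn about x -0.32
 shift if turned first [ 0.03 -0.13 -0.3 ]
```

```bash
python3 -m inch '[[30,0,-0.12,-0.3,0,0.5,0],[30,0,0,0,0,0,0],[255,0,0,0,0,0,0],[255,0,0,0,0,0,0],[255,0,0,0,0,0,0],[255,0,0,0,0,0,0],[255,0,0,0,0,0,0]]' 30
python3 - <<'E'
from h import *
plan((.5667,-.0083,.047),83)
E
python3 -m inch '[[255,-0.5,0,0,0,0,0],[255,-1,0,0,0,0,0],[255,-2,0,0,0,0,0],[255,-2,0,0,0,0,0],[255,-2,0,0,0,0,0],[255,-1,0,0,0,0,0]]'
python3 - <<'E'
from h import *
plan((.636,.1864,.10),83)
E
```

```text
t: 12.5
tool_pos: [0.5666, -0.0084, 0.0481]
orientation: [0.706, 0.045, 0.706, -0.045]
wrist_force: [0.7, 0.4, -1.1]
width: 0.0528
t 12.5 tcp [ 0.5666 -0.0084  0.0481] yaw_y 82.68 down err deg [ 0.03 -0.02  0.  ] F [ 0.75  0.36 -1.09] w 0.0528
 tilt fix in tool axes [-0.   -0.02  0.03]
 shift cm in current axes [0.11 0.01 0.01] norm 0.11 | turn about x -0.32
 shift if turned first [0.11 0.01 0.01]
t: 13.0
tool_pos: [0.5642, -0.008, 0.1369]
orientation: [0.704, 0.045, 0.708, -0.045]
wrist_force: [0.3, -1.4, -0.7]
width: 0.0531
t 13.0 tcp [ 0.5642 -0.008   0.1369] yaw_y 82.68 down err deg [-0.03 -0.34 -0.  ] F [ 0.3  -1.4  -0.66] w 0.0531
 tilt fix in tool axes [-0.   -0.34  0.02]
 shift cm in current axes [ 3.66 20.19  4.67] norm 21.05 | turn about x -0.32
 shift if turned first [ 3.66 20.17  4.78]
```

```bash
python3 -m inch '[[255,0,1.5,0.4,0,-0.3,0],[255,0.2,2.8,0.7,0,0,0],[255,0.3,3.1,0.7,0,0,0],[255,0.4,3.1,0.7,0,0,0],[255,0.4,3.1,0.7,0,0,0],[255,0.4,3,0.7,0,0,0],[255,0.4,2.3,0.4,0,0,0],[255,0.5,1.2,0.3,0,0,0],[255,0.5,0,0,0,0,0],[255,0,0,0,0,0,0]]'
python3 - <<'E'
from h import *
plan((.636,.1864,.045),83)
E
```

```text
t: 13.83
tool_pos: [0.6428, 0.1927, 0.1188]
orientation: [0.711, 0.046, 0.701, -0.046]
wrist_force: [-0.1, 0.2, -2.2]
width: 0.0532
t 13.83 tcp [0.6428 0.1927 0.1188] yaw_y 82.49 down err deg [0.07 0.8  0.  ] F [-0.06  0.15 -2.15] w 0.0532
 tilt fix in tool axes [-0.    0.8  -0.04]
 shift cm in current axes [ 7.37 -0.72 -0.7 ] norm 7.44 | turn about x -0.51
 shift if turned first [ 7.37 -0.72 -0.71]
```

```bash
python3 -m inch '[[255,1.5,-0.4,-0.4,0,0.8,0],[255,1.5,-0.35,-0.4,0,0,0],[255,1.5,0,-0.1,0,0,0],[255,1.5,0,-0.1,0,0,0],[255,1.1,0,0,0,0,0],[255,0,0,0,0,0,0]]'
python3 - <<'E'
from h import *
plan((.636,.1864,.0342),83)
E
```

```text
t: 14.33
tool_pos: [0.6286, 0.1771, 0.043]
orientation: [0.704, 0.048, 0.707, -0.049]
wrist_force: [-0.8, -0.6, -1.8]
width: 0.0525
t 14.33 tcp [0.6286 0.1771 0.043 ] yaw_y 82.09 down err deg [ 0.07 -0.31  0.  ] F [-0.76 -0.61 -1.79] w 0.0525
 tilt fix in tool axes [ 0.   -0.3   0.11]
 shift cm in current axes [0.88 1.02 0.61] norm 1.48 | turn about x -0.91
 shift if turned first [0.88 1.01 0.62]
```

```bash
python3 -m inch '[[255,0,0.5,0.3,0,-0.3,0],[255,0,0.5,0.3,0,0,0],[255,0.4,0,0,0,0,0],[255,0.2,0,0,0,0,0],[255,0,0,0,0,0,0]]'
python3 - <<'E'
from h import *
plan((.636,.1864,.0340),83)
E
```

```text
t: 14.75
tool_pos: [0.6378, 0.185, 0.038]
orientation: [0.706, 0.049, 0.705, -0.05]
wrist_force: [-0.3, 0.7, -1.1]
width: 0.0531
t 14.75 tcp [0.6378 0.185  0.038 ] yaw_y 81.94 down err deg [0.11 0.08 0.  ] F [-0.34  0.71 -1.14] w 0.0531
 tilt fix in tool axes [0.  0.1 0.1]
 shift cm in current axes [ 0.4   0.12 -0.19] norm 0.46 | turn about x -1.06
 shift if turned first [ 0.4   0.12 -0.19]
```

```bash
python3 -m inch '[[255,0.2,0.1,-0.2,0,0,0],[255,0.15,0,0,0,0,0],[255,0.1,0,0,0,0,0],[255,0,0,0,0,0,0]]'; python3 -m inch '[[255,0,0,0,0,0,0]]'
```

```text
t: 15.08
tool_pos: [0.6362, 0.1869, 0.034]
orientation: [0.706, 0.049, 0.704, -0.05]
wrist_force: [0.7, -0.3, -2.3]
width: 0.0531
t: 15.17
tool_pos: [0.6362, 0.1869, 0.034]
orientation: [0.706, 0.049, 0.704, -0.05]
wrist_force: [-0.4, -0.2, -1.3]
width: 0.0529
```

Not yet in contact, so I'll lower another 1 mm at a time.

```bash
python3 -m inch '[[255,0.1,0,0,0,0,0],[255,0,0,0,0,0,0]]'; python3 -m inch '[[255,0.1,0,0,0,0,0]]'
```

```text
t: 15.33
tool_pos: [0.6365, 0.187, 0.034]
orientation: [0.707, 0.049, 0.704, -0.05]
wrist_force: [0.3, 0.7, -2.2]
width: 0.0531
t: 15.42
tool_pos: [0.6369, 0.187, 0.0337]
orientation: [0.707, 0.049, 0.704, -0.05]
wrist_force: [-4.8, -0.8, 14.8]
width: 0.053
```

Contact. Release, rise, look.

```bash
python3 -m inch '[[255,-0.03,0,0,0,0,0],[30,0,0,0,0,0,0],[30,0,0,0,0,0,0],[30,0,0,0,0,0,0],[30,0,0,0,0,0,0],[30,-0.8,0,0,0,0,0],[30,-2,0,0,0,0,0],[30,-3,0,0,0,0,0],[30,-3,0,0,0,0,0],[30,-2.5,0,0,0,0,0],[30,-0.5,0,0,0,0,0]]'
python3 - <<'E'
from h import *
s=snapshot("wrist"); w=cloud(s);Z=w[...,2]; save(s,"w3")
d=np.hypot(w[...,0]-.636,w[...,1]-.1865)
print("red top",rect(w,(Z>.05)&(Z<.065)&(d<.04)),"stand+tin outline",rect(w,(Z>.012)&(Z<.065)&(d<.05)))
s=snapshot("top"); w=cloud(s)
for n,c in [("red",(.636,.1865)),("blue",(.492,0.001))]:
    m=colmask(s,w,n,(.045,.08),c,.05); print(n,rect(w,m))
plan((.492,.001,.12),83)
E
```

```text
t: 16.33
tool_pos: [0.6344, 0.1867, 0.1564]
orientation: [0.705, 0.049, 0.705, -0.05]
wrist_force: [0.3, -0.2, 0.7]
width: 0.0757
red top (array([0.6368, 0.1874]), array([53.2, 53.2]), -35.1, np.float64(0.0554), 4662) stand+tin outline (array([0.6302, 0.1864]), array([83.9, 77. ]), 88.1, np.float64(0.0539), 9093)
red (array([0.6426, 0.176 ]), array([52.2, 32. ]), 20.3, np.float64(0.0556), 327)
blue (array([0.4927, 0.0011]), array([50.7, 50. ]), 2.0, np.float64(0.07), 571)
t 16.43 tcp [0.6337 0.1865 0.1535] yaw_y 81.98 down err deg [ 0.16 -0.13  0.  ] F [ 0.35  0.09 -0.3 ] w 0.0753
 tilt fix in tool axes [ 0.   -0.1   0.17]
 shift cm in current axes [  3.44 -20.34 -11.43] norm 23.58 | turn about x -1.02
 shift if turned first [  3.44 -20.13 -11.79]
```

View pics/w3.png

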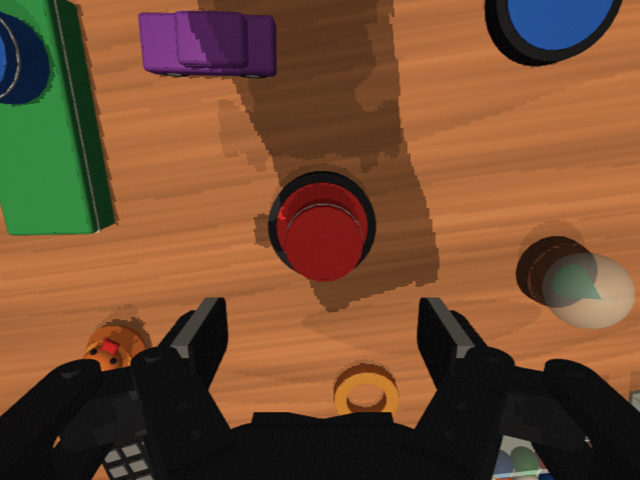

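The red tin stands in the middle of the red stand (322,235), about 1 mm off centre. Next is the blue tin at (0.492, 0.001).

```bash
python3 -m inch '[[30,0,-2,-1.2,-1,0,0],[30,0,-2.8,-1.6,0,0,0],[30,0,-2.9,-1.7,0,0,0],[30,0,-2.9,-1.7,0,0,0],[30,0,-2.9,-1.7,0,0,0],[30,0.5,-2.9,-1.7,0,0,0],[30,0.5,-2,-1.2,0,0,0],[30,0.5,-1.2,-0.7,0,0,0],[30,0.5,0,0,0,0,0],[30,0,0,0,0,0,0]]'
python3 - <<'E'
from h import *
plan((.492,.001,.085),83)
E
```

```text
t: 17.27
tool_pos: [0.4799, 0.0008, 0.1204]
orientation: [0.699, 0.041, 0.713, -0.043]
wrist_force: [-0.1, 0.7, 0.2]
width: 0.0758
t 17.27 tcp [0.4799 0.0008 0.1204] yaw_y 83.13 down err deg [ 0.08 -1.13  0.  ] F [-0.15  0.69  0.2 ] w 0.0758
 tilt fix in tool axes [-0.   -1.11  0.21]
 shift cm in current axes [3.52 0.18 1.26] norm 3.74 | turn about x 0.13
 shift if turned first [3.52 0.18 1.26]
```

```bash
python3 -m inch '[[30,1,0.1,0.6,0,-1.1,0.2],[30,1,0,0.6,0,0,0],[30,1,0,0,0,0,0],[30,0.5,0,0,0,0,0],[30,0,0,0,0,0,0]]'
python3 - <<'E'
from h import *
plan((.492,.001,.048),83)
E
```

```text
t: 17.68
tool_pos: [0.4936, 0.0029, 0.0811]
orientation: [0.705, 0.042, 0.707, -0.041]
wrist_force: [-1.5, 0.7, -0.6]
width: 0.0754
t 17.68 tcp [0.4936 0.0029 0.0811] yaw_y 83.25 down err deg [-0.06 -0.15 -0.  ] F [-1.46  0.67 -0.63] w 0.0754
 tilt fix in tool axes [-0.   -0.16 -0.04]
 shift cm in current axes [ 3.31 -0.21 -0.13] norm 3.31 | turn about x 0.25
 shift if turned first [ 3.31 -0.21 -0.13]
```

```bash
python3 -m inch '[[30,0.8,-0.2,-0.2,0,0,0],[30,1,0,-0.1,0,0,0],[30,1,0,-0.1,0,0,0],[30,0.5,0,0,0,0,0],[30,0,0,0,0,0,0]]'
python3 - <<'E'
from h import *
plan((.492,.001,.048),83)
E
```

```text
t: 18.1
tool_pos: [0.4904, 0.0024, 0.0455]
orientation: [0.705, 0.041, 0.707, -0.04]
wrist_force: [-0.4, -0.6, -0.5]
width: 0.0756
t 18.1 tcp [0.4904 0.0024 0.0455] yaw_y 83.39 down err deg [-0.06 -0.18 -0.  ] F [-0.41 -0.65 -0.47] w 0.0756
 tilt fix in tool axes [-0.   -0.18 -0.04]
 shift cm in current axes [-0.25 -0.12  0.18] norm 0.33 | turn about x 0.39
 shift if turned first [-0.25 -0.12  0.18]
```

```bash
python3 -m inch '[[30,-0.2,-0.12,0.15,0,0,0],[30,0,0,0,0,0,0],[255,0,0,0,0,0,0],[255,0,0,0,0,0,0],[255,0,0,0,0,0,0],[255,0,0,0,0,0,0],[255,0,0,0,0,0,0]]' 30
python3 -m inch '[[255,-0.5,0,0,0,0,0],[255,-1,0,0,0,0,0],[255,-2,0,0,0,0,0],[255,-2,0,0,0,0,0],[255,-2,0,0,0,0,0],[255,-1,0,0,0,0,0]]'
python3 - <<'E'
from h import *
plan((.5001,.3634,.10),83)
E
```

```text
t: 18.68
tool_pos: [0.4934, 0.0007, 0.0497]
orientation: [0.706, 0.041, 0.706, -0.04]
wrist_force: [-0.7, -0.6, -1.5]
width: 0.0533
t: 19.18
tool_pos: [0.4906, 0.0011, 0.1368]
orientation: [0.703, 0.041, 0.708, -0.04]
wrist_force: [1.1, -0.1, -1.4]
width: 0.053
t 19.18 tcp [0.4906 0.0011 0.1368] yaw_y 83.4 down err deg [-0.09 -0.4  -0.  ] F [ 1.1  -0.08 -1.41] w 0.053
 tilt fix in tool axes [ 0.   -0.41 -0.04]
 shift cm in current axes [ 3.73 36.1  -3.19] norm 36.43 | turn about x 0.4
 shift if turned first [ 3.73 36.07 -3.45]
```

```bash
python3 -m inch '[[255,0,1.5,0,0,-0.4,0],[255,0,3,-0.3,0,0,0],[255,0,3.2,-0.3,0,0,0],[255,0,3.2,-0.3,0,0,0],[255,0,3.2,-0.3,0,0,0],[255,0,3.2,-0.3,0,0,0],[255,0,3.2,-0.3,0,0,0],[255,0.3,3.2,-0.3,0,0,0],[255,0.3,3.2,-0.3,0,0,0],[255,0.3,3.2,-0.3,0,0,0],[255,0.3,3,-0.3,0,0,0],[255,0.3,1.8,0,0,0,0],[255,0,0.5,0,0,0,0],[255,0,0,0,0,0,0]]'
python3 - <<'E'
from h import *
plan((.5006,.3634,.05),83)
E
```

```text
t: 20.35
tool_pos: [0.5049, 0.3726, 0.1301]
orientation: [0.71, 0.043, 0.702, -0.042]
wrist_force: [0.1, -0.7, -2.0]
width: 0.0532
t 20.35 tcp [0.5049 0.3726 0.1301] yaw_y 83.18 down err deg [-0.04  0.66  0.  ] F [ 0.07 -0.7  -1.95] w 0.0532
 tilt fix in tool axes [-0.    0.65 -0.11]
 shift cm in current axes [ 8.   -0.98 -0.41] norm 8.07 | turn about x 0.18
 shift if turned first [ 8.   -0.98 -0.41]
```

```bash
python3 -m inch '[[255,1.5,-0.4,-0.15,0,0.6,0],[255,1.8,-0.3,-0.1,0,0,0],[255,1.8,0,0,0,0,0],[255,1.6,0,0,0,0,0],[255,0.9,0,0,0,0,0],[255,0,0,0,0,0,0]]'
python3 - <<'E'
from h import *
plan((.5010,.3634,.0357),83)
E
```

```text
t: 20.85
tool_pos: [0.501, 0.3576, 0.049]
orientation: [0.705, 0.044, 0.707, -0.044]
wrist_force: [-0.2, -0.5, -0.9]
width: 0.0525
t 20.85 tcp [0.501  0.3576 0.049 ] yaw_y 82.89 down err deg [ 0.01 -0.14  0.  ] F [-0.21 -0.47 -0.87] w 0.0525
 tilt fix in tool axes [-0.   -0.14  0.03]
 shift cm in current axes [ 1.33  0.58 -0.07] norm 1.46 | turn about x -0.11
 shift if turned first [ 1.33  0.58 -0.07]
```

```bash
python3 -m inch '[[255,0.5,0.45,-0.05,0,0,0],[255,0.4,0.1,0,0,0,0],[255,0.2,0,0,0,0,0],[255,0,0,0,0,0,0]]'
python3 -m inch '[[255,0.15,0,0,0,0,0],[255,0.1,0,0,0,0,0]]'
python3 -m inch '[[255,0.1,0,0,0,0,0]]'
```

```text
t: 21.18
tool_pos: [0.502, 0.3615, 0.038]
orientation: [0.705, 0.045, 0.707, -0.045]
wrist_force: [-0.6, 0.3, -0.6]
width: 0.0532
t: 21.35
tool_pos: [0.5027, 0.3621, 0.0364]
orientation: [0.705, 0.045, 0.706, -0.044]
wrist_force: [0.3, -1.6, -1.0]
width: 0.053
t: 21.43
tool_pos: [0.5029, 0.3623, 0.0357]
orientation: [0.706, 0.045, 0.706, -0.044]
wrist_force: [0.8, -0.8, -1.3]
width: 0.053
```

```bash
python3 -m inch '[[255,0.07,0.1,-0.1,0,0,0]]'; python3 -m inch '[[255,0.07,0,0,0,0,0]]';python3 -m inch '[[255,0.07,0,0,0,0,0]]'
```

```text
t: 21.52
tool_pos: [0.5023, 0.3635, 0.0353]
orientation: [0.706, 0.045, 0.706, -0.044]
wrist_force: [0.2, 0.7, -1.1]
width: 0.0532
t: 21.6
tool_pos: [0.5023, 0.3638, 0.0349]
orientation: [0.706, 0.045, 0.706, -0.044]
wrist_force: [-3.5, -0.2, 9.7]
width: 0.0526
t: 21.68
tool_pos: [0.5023, 0.3638, 0.0349]
orientation: [0.706, 0.045, 0.705, -0.044]
wrist_force: [-2.5, -3.4, 10.6]
width: 0.0527
```

In contact. Release, rise, check.

```bash
python3 -m inch '[[255,-0.02,0,0,0,0,0],[30,0,0,0,0,0,0],[30,0,0,0,0,0,0],[30,0,0,0,0,0,0],[30,0,0,0,0,0,0],[30,-0.8,0,0,0,0,0],[30,-2,0,0,0,0,0],[30,-3,0,0,0,0,0],[0,-3,0,0,0,0,0],[0,-2.5,0,0,0,0,0],[0,-0.5,0,0,0,0,0]]'
python3 - <<'E'
from h import *
s=snapshot("wrist"); w=cloud(s);Z=w[...,2]
d=np.hypot(w[...,0]-.5,w[...,1]-.3635)
print("blue top",rect(w,(Z>.05)&(Z<.065)&(d<.045)))
s=snapshot("top"); w=cloud(s);Z=w[...,2]
d=np.hypot(w[...,0]-.528,w[...,1]+.005)
print("long",rect(w,(Z>.028)&(Z<.045)&(d<.1)))
for n,c in [("red",(.636,.1865)),("blue",(.5,.3635))]:
    m=colmask(s,w,n,(.045,.08),c,.05); print(n,rect(w,m))
plan((.528,-.0046,.13),83)
E
```

```text
t: 22.6
tool_pos: [0.5003, 0.3629, 0.1582]
orientation: [0.705, 0.044, 0.707, -0.045]
wrist_force: [1.3, 0.4, -0.2]
width: 0.0853
blue top (array([0.5002, 0.3643]), array([53.3, 53.1]), 89.1, np.float64(0.0554), 4626)
long (array([0.5347, 0.0252]), array([160.3, 122.2]), -6.7, np.float64(0.0338), 2527)
red (array([0.6394, 0.1869]), array([53. , 52.5]), -25.0, np.float64(0.0556), 585)
blue (array([0.4909, 0.3653]), array([51.4, 28.6]), 80.8, np.float64(0.0554), 299)
t 22.7 tcp [0.4996 0.3625 0.1555] yaw_y 82.8 down err deg [ 0.09 -0.28  0.  ] F [ 0.84 -0.68  0.35] w 0.0855
 tilt fix in tool axes [ 0.   -0.26  0.12]
 shift cm in current axes [  2.59 -36.06   7.43] norm 36.91 | turn about x -0.2
 shift if turned first [  2.59 -36.09   7.3 ]
```

The blue tin is centred to about 1 mm on its stand. Now for the long tin.

```bash
python3 -m inch '[[0,0,-1.5,0.3,0,0,0],[0,0,-3.1,0.6,0,0,0],[0,0,-3.2,0.7,0,0,0],[0,0,-3.2,0.7,0,0,0],[0,0,-3.2,0.7,0,0,0],[0,0,-3.2,0.7,0,0,0],[0,0,-3.2,0.7,0,0,0],[0,0,-3.2,0.7,0,0,0],[0,0,-3.2,0.7,0,0,0],[0,0,-3.2,0.7,0,0,0],[0,0,-3,0.7,0,0,0],[0,0,-2,0.4,0,0,0],[0,0,-0.8,0,0,0,0],[0,0,0,0,0,0,0]]'
python3 - <<'E'
from h import *
s=snapshot("wrist"); w=cloud(s)
print("long w",rect(w,colmask(s,w,"green",(.025,.04),(.53,-.005),.1)))
s=snapshot("top"); w=cloud(s)
print("long t",rect(w,colmask(s,w,"green",(.025,.04),(.53,-.005),.1)))
plan((.528,-.0046,.06),83)
E
```

```text
t: 23.87
tool_pos: [0.5151, -0.0281, 0.1364]
orientation: [0.694, 0.041, 0.718, -0.047]
wrist_force: [0.4, 0.4, 0.2]
width: 0.0852
long w (array([ 0.5283, -0.0041]), array([158.5,  62.5]), -6.8, np.float64(0.0334), 19605)
long t (array([0., 0.]), array([0., 0.]), 0.0, np.float64(nan), 0)
t 23.97 tcp [ 0.5153 -0.0262  0.1367] yaw_y 82.98 down err deg [ 0.28 -1.95  0.  ] F [0.54 0.4  0.07] w 0.0851
 tilt fix in tool axes [-0.   -1.91  0.52]
 shift cm in current axes [7.61 2.37 1.25] norm 8.07 | turn about x -0.02
 shift if turned first [7.61 2.37 1.25]
  return np.nanmean(a, axis, out=out, keepdims=keepdims)
```

Long tin: 158.5 x 62.5 mm, centre (0.528, -0.004), yaw -6.8°. I'll line up, with tilt fix, above its top.

```bash
python3 -m inch '[[0,0.8,1.1,0.7,0,-1.9,0.5],[0,1.5,1.1,0.6,0,0,0],[0,1.5,0,0,0,0,0],[0,1.5,0,0,0,0,0],[0,1,0,0,0,0,0],[0,0,0,0,0,0,0]]'
python3 - <<'E'
from h import *
plan((.5283,-.0043,.014),83.2)
E
```

```text
t: 24.47
tool_pos: [0.5299, 0.0039, 0.0704]
orientation: [0.706, 0.041, 0.706, -0.039]
wrist_force: [-1.7, -0.3, -0.0]
width: 0.0852
t 24.47 tcp [0.5299 0.0039 0.0704] yaw_y 83.5 down err deg [-0.15  0.07  0.  ] F [-1.73 -0.32 -0.03] w 0.0852
 tilt fix in tool axes [ 0.    0.05 -0.16]
 shift cm in current axes [ 5.63 -0.84 -0.07] norm 5.7 | turn about x 0.3
 shift if turned first [ 5.63 -0.85 -0.07]
```

```bash
python3 -m inch '[[0,0,-0.4,-0.05,0,0,0],[0,0.5,-0.35,0,0,0,0],[0,0.5,0,0,0,0,0],[0,0,0,0,0,0,0]]'
python3 - <<'E'
from h import *
plan((.5283,-.0043,.014),83.2)
E
```

```text
t: 24.8
tool_pos: [0.5282, -0.001, 0.0605]
orientation: [0.707, 0.04, 0.706, -0.037]
wrist_force: [0.5, -0.1, -0.3]
width: 0.0856
t 24.8 tcp [ 0.5282 -0.001   0.0605] yaw_y 83.77 down err deg [-0.18  0.08  0.  ] F [ 0.52 -0.14 -0.31] w 0.0856
 tilt fix in tool axes [-0.    0.06 -0.19]
 shift cm in current axes [ 4.65 -0.34  0.04] norm 4.66 | turn about x 0.57
 shift if turned first [ 4.65 -0.34  0.04]
```

```bash
python3 -m inch '[[0,0.5,-0.35,0,0.5,0,-0.2],[0,0.8,0,0,0,0,0],[0,1,0,0,0,0,0],[0,1,0,0,0,0,0],[0,0.6,0,0,0,0,0],[0,0.2,0,0,0,0,0],[0,0,0,0,0,0,0]]'
python3 - <<'E'
from h import *
plan((.5283,-.0043,.014),83.2)
E
```

```text
t: 25.38
tool_pos: [0.5285, -0.0056, 0.0157]
orientation: [0.707, 0.042, 0.705, -0.043]
wrist_force: [-0.1, -0.1, 0.2]
width: 0.0851
t 25.38 tcp [ 0.5285 -0.0056  0.0157] yaw_y 83.12 down err deg [0.05 0.15 0.  ] F [-0.13 -0.05  0.19] w 0.0851
 tilt fix in tool axes [0.   0.15 0.04]
 shift cm in current axes [ 0.17  0.13 -0.04] norm 0.22 | turn about x -0.08
 shift if turned first [ 0.17  0.13 -0.04]
```

```bash
python3 -m inch '[[0,0.1,0.12,0,0,0,0],[255,0,0,0,0,0,0],[255,0,0,0,0,0,0],[255,0,0,0,0,0,0],[255,0,0,0,0,0,0],[255,0,0,0,0,0,0]]' 60
python3 -m inch '[[255,-0.5,0,0,0,0,0],[255,-1,0,0,0,0,0],[255,-2,0,0,0,0,0],[255,-2,0,0,0,0,0],[255,-2,0,0,0,0,0],[255,-0.5,0,0,0,0,0]]'
python3 - <<'E'
from h import *
plan((.636,-.1911,.06),95.5)
s=snapshot("scene"); save(s,"s2",(150,150,400,330),3)
E
```

```text
t: 25.88
tool_pos: [0.5288, -0.0041, 0.0153]
orientation: [0.707, 0.042, 0.705, -0.042]
wrist_force: [-0.2, -0.5, -3.6]
width: 0.0623
t: 26.38
tool_pos: [0.5263, -0.0037, 0.0993]
orientation: [0.705, 0.042, 0.707, -0.042]
wrist_force: [1.1, -0.0, -2.8]
width: 0.0623
t 26.38 tcp [ 0.5263 -0.0037  0.0993] yaw_y 83.13 down err deg [-0.01 -0.12 -0.  ] F [ 1.13 -0.01 -2.77] w 0.0623
 tilt fix in tool axes [ 0.   -0.12  0.  ]
 shift cm in current axes [  3.91 -17.29  13.14] norm 22.07 | turn about x -12.37
 shift if turned first [  3.91 -19.71   9.13]
```

View pics/s2.png

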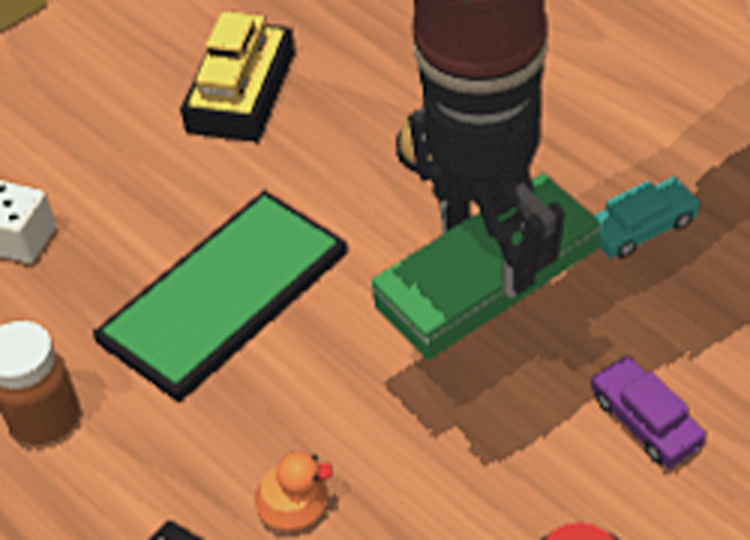

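The long tin is held level. Carrying it to the green stand.

```bash
python3 -m inch '[[255,0,0,0,-4.1,0,0],[255,0,0,0,-4.1,0,0],[255,0,0,0,-4.1,0,0],[255,0,-1.5,0.7,0,0,0],[255,0,-2.6,1.2,0,0,0],[255,0,-2.8,1.3,0,0,0],[255,0,-2.8,1.3,0,0,0],[255,0,-2.8,1.3,0,0,0],[255,0,-2.8,1.3,0,0,0],[255,0,-2.5,1.2,0,0,0],[255,0,-1.5,0.7,0,0,0],[255,0,-0.5,0,0,0,0],[255,0,0,0,0,0,0]]'
python3 - <<'E'
from h import *
plan((.636,-.1911,.06),95.5)
E
```

```text
t: 27.52
tool_pos: [0.6351, -0.1973, 0.0871]
orientation: [0.702, -0.037, 0.71, 0.04]
wrist_force: [-1.2, -0.5, -3.1]
width: 0.0624
t 27.52 tcp [ 0.6351 -0.1973  0.0871] yaw_y 96.24 down err deg [-0.25 -0.73 -0.  ] F [-1.19 -0.45 -3.13] w 0.0624
 tilt fix in tool axes [-0.   -0.7  -0.33]
 shift cm in current axes [2.71 0.59 0.19] norm 2.78 | turn about x 0.74
 shift if turned first [2.71 0.59 0.18]
```

```bash
python3 -m inch '[[255,0.5,0.3,0.1,0.7,-0.7,-0.3],[255,1,0.3,0.05,0,0,0],[255,1,0,0,0,0,0],[255,1,0,0,0,0,0],[255,0.5,0,0,0,0,0],[255,0,0,0,0,0,0]]'
python3 - <<'E'
from h import *
plan((.636,-.1911,.0303),95.5)
E
```

```text
t: 28.02
tool_pos: [0.6317, -0.1861, 0.0406]
orientation: [0.704, -0.034, 0.708, 0.037]
wrist_force: [-0.0, -0.0, -3.4]
width: 0.0629
t 28.02 tcp [ 0.6317 -0.1861  0.0406] yaw_y 95.7 down err deg [-0.23 -0.38 -0.  ] F [-0.04 -0.01 -3.39] w 0.0629
 tilt fix in tool axes [ 0.   -0.35 -0.27]
 shift cm in current axes [ 1.03 -0.55  0.38] norm 1.23 | turn about x 0.2
 shift if turned first [ 1.03 -0.55  0.39]
```

```bash
python3 -m inch '[[255,0.2,-0.5,0.35,0.2,-0.35,-0.25],[255,0.3,0,0,0,0,0],[255,0.2,0,0,0,0,0],[255,0,0,0,0,0,0]]'
python3 - <<'E'
from h import *
plan((.636,-.1911,.0303),95.5)
E
```

```text
t: 28.35
tool_pos: [0.6362, -0.1907, 0.0327]
orientation: [0.706, -0.034, 0.706, 0.034]
wrist_force: [-0.6, 0.2, -3.3]
width: 0.0617
t 28.35 tcp [ 0.6362 -0.1907  0.0327] yaw_y 95.54 down err deg [0.   0.01 0.  ] F [-0.63  0.2  -3.3 ] w 0.0617
 tilt fix in tool axes [-0.    0.01  0.01]
 shift cm in current axes [ 0.24 -0.04 -0.02] norm 0.24 | turn about x 0.04
 shift if turned first [ 0.24 -0.04 -0.02]
```

```bash
python3 -m inch '[[255,0.12,0,0,0,0,0],[255,0.08,0,0,0,0,0]]'; python3 -m inch '[[255,0.07,0,0,0,0,0]]'; python3 -m inch '[[255,0.06,0,0,0,0,0]]'
```

```text
t: 28.52
tool_pos: [0.6366, -0.1911, 0.0312]
orientation: [0.707, -0.034, 0.706, 0.034]
wrist_force: [0.6, -0.7, -4.6]
width: 0.0626
t: 28.6
tool_pos: [0.6368, -0.1912, 0.0306]
orientation: [0.707, -0.034, 0.706, 0.034]
wrist_force: [-0.0, 0.4, -3.4]
width: 0.0626
t: 28.68
tool_pos: [0.6369, -0.1913, 0.0302]
orientation: [0.707, -0.034, 0.706, 0.034]
wrist_force: [-2.7, 1.3, 4.9]
width: 0.0624
```

In contact (+4.9 N). Release, rise and check everything.

```bash
python3 -m inch '[[0,0,0,0,0,0,0],[0,0,0,0,0,0,0],[0,0,0,0,0,0,0],[0,0,0,0,0,0,0],[0,0,0,0,0,0,0],[0,-0.8,0,0,0,0,0],[0,-2,0,0,0,0,0],[0,-3,0,0,0,0,0],[0,-3,0,0,0,0,0],[0,-3,0,0,0,0,0],[0,-3,0,0,0,0,0],[0,0,0,0,0,0,0]]'
python3 - <<'E'
from h import *
s=snapshot("wrist"); w=cloud(s)
print("long",rect(w,colmask(s,w,"green",(.035,.06),(.636,-.19),.12)),"pad",rect(w,colmask(s,w,"green",(.005,.06),(.636,-.19),.12)))
s=snapshot("top"); w=cloud(s); save(s,"top9")
plan((.636,-.19,.15),95.5)
for n in "snow_globe bell red_tin blue_tin car".split():
    for d in pinpoint("top",n)[:2]: print(n,np.round(d["location"],3),round(d["confidence"],2))
E
```

```text
t: 29.68
tool_pos: [0.6361, -0.1909, 0.1884]
orientation: [0.707, -0.034, 0.705, 0.034]
wrist_force: [0.9, -0.1, 1.3]
width: 0.0854
long (array([ 0.6362, -0.1912]), array([158.1,  64.1]), 5.6, np.float64(0.0484), 11905) pad (array([ 0.6349, -0.191 ]), array([179.3,  80.4]), 5.3, np.float64(0.0483), 13594)
t 29.78 tcp [ 0.6343 -0.1902  0.1835] yaw_y 95.52 down err deg [-0.06 -0.14 -0.  ] F [-0.4   0.33  0.2 ] w 0.0856
 tilt fix in tool axes [ 0.   -0.14 -0.08]
 shift cm in current axes [3.35 0.   0.18] norm 3.35 | turn about x 0.02
 shift if turned first [3.35 0.   0.18]
snow_globe [ 0.698  0.376 -0.001] 0.96
red_tin [0.634 0.189 0.023] 0.59
car [ 0.494  0.129 -0.004] 0.68
car [ 0.35  -0.002  0.001] 0.45
```

View pics/top9.png

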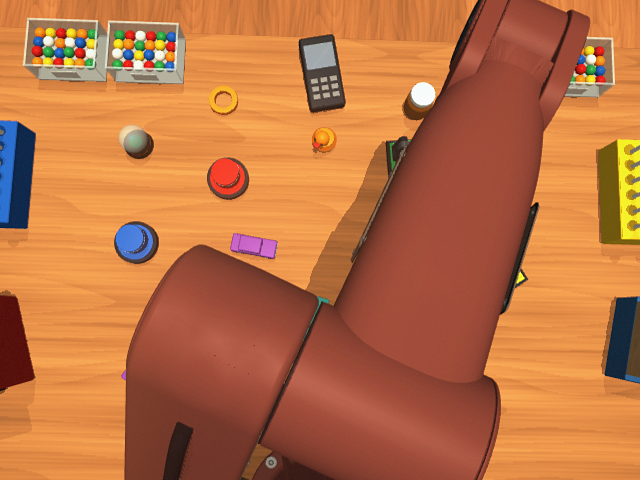

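The top view shows the red tin (227,175) and blue tin (135,240) on their stands, and the globe unmoved. The arm hides the car and the bell, so I'll use the scene camera for those.

```bash
python3 - <<'E'
from h import *
s=snapshot("scene"); save(s,"s9",(120,120,520,420),2)
for n in ["bell","car","yellow_stand","long_tin","green_stand","blue_tin","blue_stand"]:
    for d in pinpoint("scene",n)[:2]: print(n,np.round(d["location"],3),round(d["confidence"],2))
E
```

```text
bell [ 0.402 -0.183 -0.001] 0.69
car [ 0.498  0.124 -0.001] 0.62
car [ 0.355 -0.003  0.   ] 0.62
yellow_stand [ 0.474 -0.362 -0.001] 0.92
yellow_stand [ 0.403 -0.186 -0.002] 0.56
long_tin [ 0.632 -0.19  -0.001] 0.64
long_tin [0.282 0.301 0.003] 0.62
green_stand [ 0.635 -0.193  0.001] 0.63
blue_tin [0.498 0.368 0.021] 0.65
blue_stand [ 0.5    0.366 -0.003] 0.57
```

View pics/s9.png

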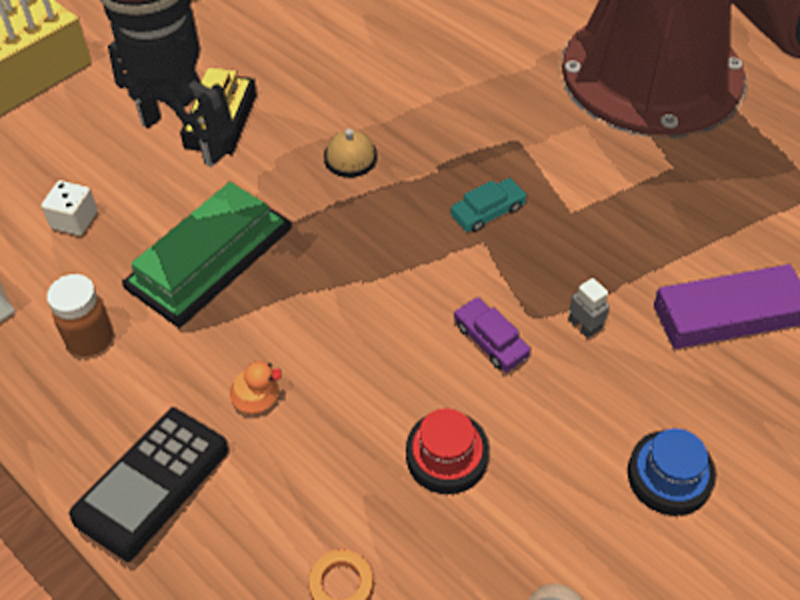

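All four prizes stand on their own stands, the bell is unmoved, and the gripper is clear of everything. Handing in.

```bash
python3 -c "
from workcell import *
print(finish_job())"
```

```text
the job is handed in; nothing more can be done
None
```

All four prizes are on their stands, taken in order: yellow car, red tin, blue tin, then the long green tin. Each was lowered until the wrist force showed contact before I released it. The job was handed in at about 30 s on the robot's clock, and the hand-in gives no verdict.

Last checks:

| Prize | Off centre (mm) | Yaw, prize / stand (deg) |
|---|---|---|
| Car | about 2 | 33.1 / 33.2 |
| Red tin | about 1 (wrist camera) | – |
| Blue tin | about 1 | – |
| Long tin | about 1 | 5.6 / 5.5 |

- **Heights:** the top surfaces of the red, blue and long tins measured right for resting on their stands. I judged the car's seating from its height in the close view.
- **Bystanders:** the bell and the snow globe were found within about 3 mm of where they started.
- **Disagreement:** the top camera put the red tin about 3 mm off centre instead of 1 mm, still well inside the 12 mm limit.
- **Not covered:** at the end the car was hidden from the top camera, and the trained network did not report it. I confirmed it was still on its stand from the scene picture, where the gripper partly hid it; its position is from the close look just after placing.

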